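# Weigh a pail of castings with the lifting hook

### The job

Weigh the pail that brings the scale's pointer to its long mark: the large one. Take the lifting hook from its stand, lift the large pail by its bail with the hook (do not touch the pail with the gripper) and lower it gently, upright, near the middle of the scale pan, without driving the pan to its bottom stop. Unhook, hang the hook back on its stand as it was found, and leave everything else, the small pail too, where it stands.

Things in the scene. Friction and masses are not known exactly. Their poses are not given: they have to be found in the camera images.
- hook: Loose steel lifting hook, 160 g, hanging upright in its stand. Origin: centre of the underside of its level cross plate, 48 (x) x 84 (y) x 10 mm. On top, a wooden grip block 24 (x) x 34 (y) mm, z 10 to 58 mm. Below, a 10 mm round bar bent to a J in the x-z plane: shank at x = -18 mm, level trough, upturned tip at x = +18 mm with its top at z = -51 mm. Goes under a bar tip first, along +x.
- hook_trough (a point): Point on the hook: middle of the trough's upper face, where a bail bar rests (hook x = y = 0, z = -73 mm; the trough's underside is at -83 mm). The mouth above it, between shank and tip, is 26 mm wide inside.
- stand: Fixed hook stand. Origin: centre of the underside of its 120 (x) x 100 (y) mm foot. Two level prongs along x, 90 mm long, 12 mm wide, 10 mm thick, centre lines at y = +-21 mm (30 mm slot between), top faces at z = 115 mm. Posts only under their +x ends; nothing is higher than the prongs.
- stand_rest (a point): Point on the stand, midway between the prongs at the height of their top faces (115 mm). The hook's cross plate lies across both prongs, its J down the slot, hook x along stand x, hook origin within 10 mm of this point. The hook lifts straight up and goes straight back down (its J is 46 mm long in x, 10 mm wide).
- pail_large: Large loose metal pail: 90 mm wide at the rim, 77 mm at the foot, 70 mm high, castings fixed inside below the rim, about 0.60 kg in all. Origin: centre of its underside. A rigid upright bail of 7 mm round bar arches over its centre in its y-z plane, top 130 mm above the underside. A hook goes under the bail along the pail's x, from either side.
- pail_large_bail (a point): Centre of the bar at the top of the large pail's bail, 126.5 mm above the pail's underside; the bar there runs along the pail's y.
- pail_small: Small loose metal pail, same make, 66 mm wide at the rim, 48 mm high, bail top 95 mm high, about 0.28 kg: too light for the mark. To be left alone. Origin: centre of its underside.
- pan_centre (a point): Centre of the upper face of the scale pan's floor, 66 mm above the table when empty; sinks with the pan. Round steel tray: flat floor 134 mm wide, rim 6 mm above the floor, 156 mm over all. It rides on a spring over a fixed base 200 x 180 mm, 18 mm high. A fixed index plate, top 76 mm above the table, stands 100 mm from the pan's centre on the scale's +x side.
- pan (a joint): How far the scale pan is pressed down, m: 0 empty, 0.036 at its bottom stop. The lightly damped spring yields 1 mm per 0.29 N (30 g). The long mark on the index plate, where the pan's pointer must rest, is at 0.020; the large pail (0.56 to 0.64 kg) brings it to within 2 mm of that, the small one only to about 0.009.
- tin: Bystander: closed tin can, 66 mm wide, 75 mm high. Origin: centre of its underside.
- mould: Bystander: plaster mould block, 110 x 85 x 55 mm. Origin: centre of its underside.
Things that resemble listed ones, but are neither listed nor needed, are in the scene too. What is shaped like the hook but turquoise is not meant.

How it is judged:
By the outcome, as a careful person would: the job done as asked, in the order asked, and still so for the second after the job is handed in, with the robot touching nothing.
It also fails if it takes over 56 s, if anything falls off the work surface, if the arm or the gripper's body presses on something with over 40 N, if the wrist force passes 120 N, or if a joint passes its speed limit or range.

### The arm

A 6-joint arm with a two-finger parallel gripper is mounted at the origin on the work surface. World frame = base frame: x ahead of the robot, y to its left, z up, the work surface at z = 0. Lengths are in m, angles in rad, forces in N, time in s.
With the tool pointing down it reaches from about 0.25 to 0.775 m from the base axis. Payload 4 kg.
Tool frame: the origin (TCP) lies midway between the tips of the shut fingers; the grasp point (between the pads) lies 19 mm behind it (bot.pinch_z is the distance from the TCP to the grasp point, in m); z points along the fingers, y is the line along which they close (so a half turn about z gives the same grasp; the last joint's range is limited). The gripper opens to 85 mm and grips with 20 to 120 N. Pads are 22 mm wide; open, the fingers measure 114 mm over their backs; the gripper's body (76 mm by 85 mm) begins 54 mm behind the grasp point. The pads swing forward as they close: fully open they stand 13 mm farther back than shut.
Start: joints at [-1.41, 0.087, 1.371, -0, 1.684, -0.103], TCP at [0.143, -0.531, 0.206] pointing down, gripper open.
Joint ranges: [-3.1, 3.1], [-0.76, 2.03], [0.27, 2.55], [-1.08, 4.22], [0.17, 2.65], [-2.57, 2.57]. Speed limits (rad/s): [2.79, 2.79, 3.14, 3.14, 3.14, 3.14].

### API

Orientations are given as [roll, pitch, yaw] about the fixed x, y, z axes, in that order (R = Rz(yaw) Ry(pitch) Rx(roll)).
In Python, from rig import bot gives the robot as it stands.
- The arm moves only by the shell command python3 -m handwheel 'ROWS' [FORCE]. ROWS is JSON, a list of rows, each a list of 3 entries, a list of its own where there are three numbers: the shift along the tool's x, y, z as a fraction of full scale, then the turn, a rotation vector about the tool's x, y, z as a fraction of full scale, then the finger opening in mm, from 0 to 85.4. In form: [[[dx, dy, dz], [wx, wy, wz], jaw], ...]. A call has 1 to 20 rows; each row shifts and turns the commanded pose from where the row before left it, along the tool's axes as they then stand; what a row does not reach is not made up. Full scale, the value 1, is 2 cm for a shift and 0.08 rad for a turn. A row lasts 1/10 s, in which the tool goes at most 50 mm and 8.59 degrees, less where a joint would pass 70% of its speed; a pose out of reach is approached as far as the arm can. A call with a number of a shift or a turn outside -1 to 1 is refused whole. A call with a gripper value outside its range is refused whole. The fingers move at their own pace and stop on an object; FORCE is the grip in N (left out, the last holds). Time passes only in rows, so rows that do not move let the fingers close. It gives the time, the measured TCP pose, the force, the opening and the grip force at its end, in the units of the state.
- bot.read_state(): the state, without advancing time (a new reading comes with each control period).
- bot.read_camera(name): name is "scene" or "top" or "wrist"; returns (picture, depth): 384x512x3 uint8, red, green, blue; 384x512 float32, m along the optical axis (not along the pixel's ray), 0 where there is no reading.
- bot.camera_params(name): a dict with "fx", "fy", "cx", "cy" (pixels), "cam_to_world" (4x4, takes a point from camera to world coordinates). Camera axes: x right, y down, z forward; pixel columns grow to the right and rows downward; lengths in m; the calibration is good to about 2 mm. A picture is of the moment at which its call begins: read the wrist's pose just before it. camera_params takes no time and is no camera call; for the wrist camera it gives the pose at the moment of the call.
- bot.job_done(): hands the job in; it is judged then, once.
The state is a dict: "clock": time; "joints": joint angles; "joint_velocities": joint speeds; "joint_efforts": joint torques, N m; "position": TCP position; "orientation": TCP orientation; "contact_force": force on the tool from outside, world axes, zero at the start; "moment": the same for the moment, N m; "opening": opening from 0.0 (shut) to 1.0 (fully open); "gripper_force": force on a finger pad.
Only numpy, scipy, OpenCV 4.12 (cv2) and the standard library are available. Lean on these libraries where they do the work, as an engineer would, in place of code of your own. Each camera call takes 0.05 s, during which the arm holds its last target. There are 200 camera calls.

## Working session

There is one attempt and no reset: what is moved stays moved. The work goes in short steps, Python scripts to look and compute and a shell command to move; the robot and the scene stay as the last step left them, time stands still between calls to the robot, and variables do not carry over. Pictures are saved under pics/ and viewed, at most 10 in all, crops included, and the job is handed in when it is done.

```bash
mkdir -p pics; ls
cat > h.py <<'E'
import numpy as np, cv2
from rig import bot
from scipy.spatial.transform import Rotation as R
def save(n,img,s=1): cv2.imwrite('pics/'+n+'.png',cv2.cvtColor(cv2.resize(img,None,fx=s,fy=s),cv2.COLOR_RGB2BGR))
def cloud(depth,p):
    v,u=np.mgrid[:depth.shape[0],:depth.shape[1]]
    c=np.stack([(u-p['cx'])/p['fx']*depth,(v-p['cy'])/p['fy']*depth,depth,np.ones_like(depth)],-1)
    return (c@np.array(p['cam_to_world']).T)[...,:3]
def ray(u,v,p,z):
    T=np.array(p['cam_to_world']); d=T[:3,:3]@[(u-p['cx'])/p['fx'],(v-p['cy'])/p['fy'],1]
    return T[:3,3]+d*(z-T[2,3])/d[2]
E
python3 - <<'E'
from h import *
for n in('top','scene'):
    p=bot.camera_params(n); im,d=bot.read_camera(n); np.savez(n,im=im,d=d); save(n,im,1.5)
    print(n,{k:np.round(v,3).tolist() for k,v in p.items()})
s=bot.read_state(); print(s)
E
```

```text
pics
top {'fx': 407.406, 'fy': 407.406, 'cx': 255.636, 'cy': 183.472, 'cam_to_world': [[0.012, -0.982, 0.189, 0.3], [-0.999, -0.017, -0.03, 0.1], [0.032, -0.189, -0.981, 1.292], [0.0, 0.0, 0.0, 1.0]]}
scene {'fx': 362.696, 'fy': 362.696, 'cx': 259.772, 'cy': 197.632, 'cam_to_world': [[-0.84, 0.375, -0.393, 0.97], [0.543, 0.563, -0.623, 0.776], [-0.012, -0.736, -0.677, 0.87], [0.0, 0.0, 0.0, 1.0]]}
{'clock': 0.1, 'joints': array([-1.41010135e+00,  8.79083857e-02,  1.37210881e+00,  6.60038833e-06,
        1.68361052e+00, -1.03099050e-01]), 'joint_velocities': array([-0.00031036, -0.00207723, -0.0022848 , -0.00070311, -0.00192201,
       -0.00062949]), 'joint_efforts': array([ 2.34588559e-03, -3.53014576e+01, -3.14219105e+01, -1.16045717e-04,
        7.96887005e-03, -2.53635150e-06]), 'position': array([ 0.14332764, -0.53047806,  0.20493843]), 'orientation': array([-3.13956907e+00, -2.15966926e-04,  2.63794545e-01]), 'contact_force': array([ 0.20672098, -0.89396933,  0.78546134]), 'moment': array([-0.00231461, -0.00660545,  0.02230199]), 'gripper_force': 0.0, 'opening': 1.0033458793653804}
```

View pics/top.png

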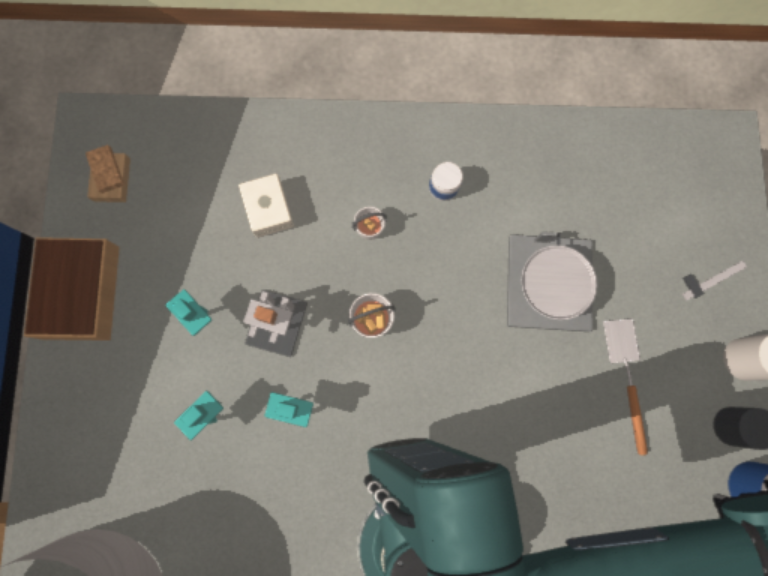

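View pics/scene.png

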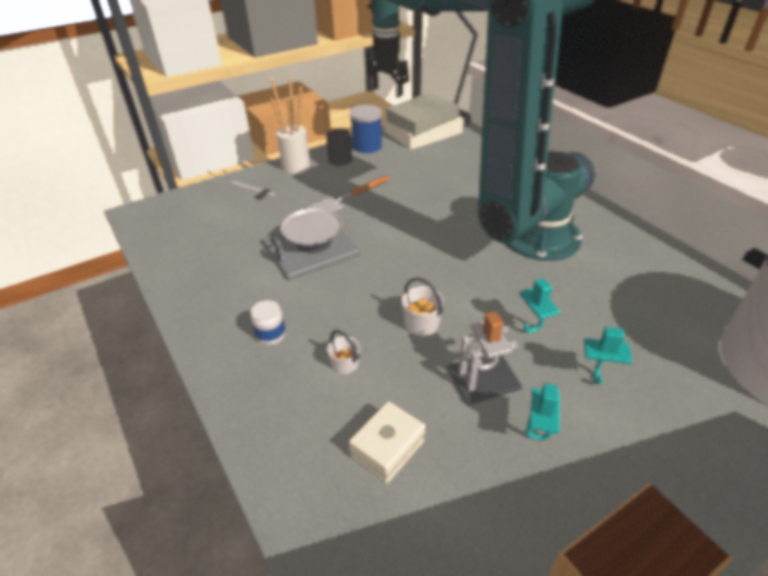

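The top view (1.5x) shows the stand with its orange grip near (268,318), the large pail at (372,315), the small one at (370,222), the pan at (560,282) and three turquoise decoys. I'll measure from both views next.

Run:
```python
from h import *
out={}
for n in('top','scene'):
    f=np.load(n+'.npz'); im,d=f['im'],f['d']; p=bot.camera_params(n); P=cloud(d,p); 
    hsv=cv2.cvtColor(im,cv2.COLOR_RGB2HSV)
    box={'top':{'grip':(165,195,190,225),'pl':(230,190,265,226),'ps':(233,135,262,162),'pan':(335,150,405,225),'stand':(155,185,215,245),'index':(345,150,400,168)},
         'scene':{'grip':(315,200,345,230),'pl':(262,180,300,226),'ps':(215,215,243,250),'pan':(175,125,240,190),'stand':(295,205,355,270),'index':(180,150,215,175)}}[n]
    for k,(a,b,c,e) in box.items():
        Q=P[b:e,a:c].reshape(-1,3); ok=d[b:e,a:c].ravel()>0; H=hsv[b:e,a:c].reshape(-1,3)
        if k=='grip':
            m=ok&(H[:,0]<18)&(H[:,1]>110)&(Q[:,2]>.1)
            top=Q[m&(Q[:,2]>np.percentile(Q[m,2],90)-.006)]
            print(n,k,m.sum(),'z',np.percentile(Q[m,2],[5,50,95]).round(3),'topmean',top.mean(0).round(4),len(top))
        else:
            z=Q[ok,2]; print(n,k,'zhist',[(round(h/100,2),int(c)) for h,c in zip(range(-1,18),np.histogram(z,np.arange(-.01,.19,.01))[0])])
            for lo,hi in {'pl':[(.1,.14)],'ps':[(.075,.1)],'pan':[(.06,.08)],'stand':[(.1,.135)],'index':[(.0735,.09)]}[k]:
                S=Q[ok&(Q[:,2]>lo)&(Q[:,2]<hi)]
                if len(S)>3:
                    print('   ',lo,len(S),'mean',S.mean(0).round(4),'min',S.min(0).round(3),'max',S.max(0).round(3), 'rect',cv2.minAreaRect(S[:,:2].astype(np.float32)*1000))
f=np.load('top.npz');g=np.load('scene.npz')
a=cv2.resize(f['im'][180:245,150:270],None,fx=6,fy=6,interpolation=cv2.INTER_CUBIC)[:,:720]
save('crop1',a)
```

```text
top grip 89 z [0.17  0.173 0.176] topmean [0.4396 0.285  0.1735] 84
top pl zhist [(-0.01, 240), (0.0, 322), (0.01, 22), (0.02, 178), (0.03, 55), (0.04, 159), (0.05, 86), (0.06, 58), (0.07, 60), (0.08, 4), (0.09, 4), (0.1, 10), (0.11, 15), (0.12, 35), (0.13, 7), (0.14, 0), (0.15, 0), (0.16, 0), (0.17, 0)]
    0.1 67 mean [0.4529 0.0905 0.1209] min [0.437 0.051 0.101] max [0.467 0.127 0.133] rect ((453.6225891113281, 89.39886474609375), (7.19124174118042, 81.32188415527344), 19.409244537353516)
top ps zhist [(-0.01, 165), (0.0, 253), (0.01, 115), (0.02, 55), (0.03, 50), (0.04, 66), (0.05, 20), (0.06, 7), (0.07, 10), (0.08, 13), (0.09, 23), (0.1, 0), (0.11, 0), (0.12, 0), (0.13, 0), (0.14, 0), (0.15, 0), (0.16, 0), (0.17, 0)]
    0.075 44 mean [0.6547 0.0964 0.088 ] min [0.644 0.067 0.075] max [0.665 0.122 0.099] rect ((655.2796630859375, 94.82369995117188), (7.623647212982178, 58.8196907043457), 16.47824478149414)
top pan zhist [(-0.01, 657), (0.0, 1064), (0.01, 1037), (0.02, 449), (0.03, 10), (0.04, 11), (0.05, 16), (0.06, 1607), (0.07, 373), (0.08, 3), (0.09, 0), (0.1, 0), (0.11, 0),
[... 2715 characters left out ...]
), (0.13, 32), (0.14, 32), (0.15, 35), (0.16, 35), (0.17, 74)]
    0.1 451 mean [0.4514 0.2925 0.1204] min [0.391 0.239 0.101] max [0.491 0.332 0.135] rect ((441.2297058105469, 286.76837158203125), (86.87303924560547, 91.41026306152344), 74.64119720458984)
scene index zhist [(-0.01, 30), (0.0, 28), (0.01, 293), (0.02, 126), (0.03, 8), (0.04, 10), (0.05, 13), (0.06, 326), (0.07, 39), (0.08, 0), (0.09, 0), (0.1, 0), (0.11, 0), (0.12, 0), (0.13, 0), (0.14, 0), (0.15, 0), (0.16, 0), (0.17, 0)]
    0.0735 17 mean [ 0.6211 -0.2741  0.0756] min [ 0.581 -0.309  0.074] max [ 0.634 -0.236  0.078] rect ((611.5294189453125, -266.9542236328125), (39.66334533691406, 76.29399871826172), 16.908000946044922)
```

View pics/crop1.png

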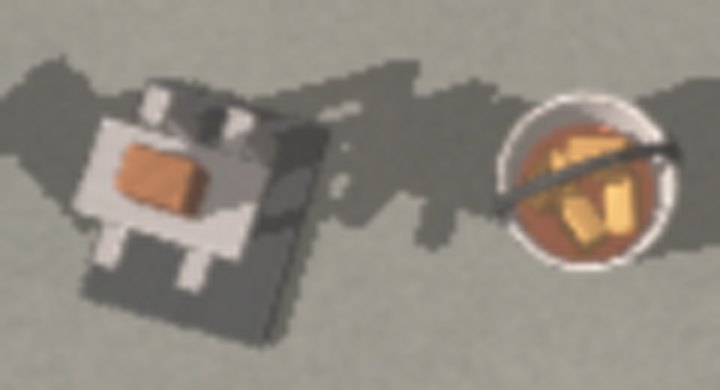

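The crop shows the cross plate across two prongs, tilted about -15°, with the pail's bail running from (500,205) to (675,150). I still need to check the direction of the stand's posts and of the J.

```bash
cat >> h.py <<'E'
def plan(target,yaw):
    s=bot.read_state(); Rm=R.from_euler('xyz',s['orientation']); 
    Rt=R.from_euler('xyz',[np.pi,0,yaw])
    print('t',s['clock'],'pos',np.round(s['position'],4),'rpy',np.round(s['orientation'],3),'F',np.round(s['contact_force'],1),'open',round(s['opening'],3),'gf',s['gripper_force'])
    print('turn first, units',(np.array((Rm.inv()*Rt).as_rotvec())/.08).round(2),' then shift units',((Rt.inv().apply(np.array(target)-s['position']))/.02).round(2),' shift in present axes',((Rm.inv().apply(np.array(target)-s['position']))/.02).round(2))
E
python3 - <<'E'
from h import *
C=np.array([.4405,.2865]); a=np.radians(-15.4)
for n in('top','scene'):
    f=np.load(n+'.npz'); P=cloud(f['d'],bot.camera_params(n)).reshape(-1,3)
    q=P[:,:2]-C; L=np.c_[q@[np.cos(a),np.sin(a)],q@[-np.sin(a),np.cos(a)]]*1000
    near=(abs(L)<65).all(1)
    for lo,hi in((.03,.045),(.045,.06),(.06,.075),(.075,.09),(.09,.1)):
        m=near&(P[:,2]>lo)&(P[:,2]<hi); print(n,lo,L[m].round(0).astype(int).tolist()[:22])
    m=near&(P[:,2]>.117)&(P[:,2]<.128); print('plate ext',np.percentile(L[m],[1,50,99],axis=0).round(1).tolist(), np.median(P[m,2]))
    m=near&(P[:,2]>.166); print('grip ext',L[m].min(0).round(1),L[m].max(0).round(1),cv2.minAreaRect(P[m][:,:2].astype(np.float32)*1000))
    # pan rim circle & bail apex
    q=P[:,:2]-[.5305,-.2965]; m=(np.hypot(*q.T)<.085)&(P[:,2]>.0695)&(P[:,2]<.076)&(P[:,0]<.59); 
    c,r=cv2.minEnclosingCircle(P[m][:,:2].astype(np.float32)*1000); A=np.c_[2*P[m][:,:2],np.ones(m.sum())]; x=np.linalg.lstsq(A,(P[m][:,:2]**2).sum(1),rcond=None)[0]
    print('pan',c,r,x[:2].round(4),m.sum())
    q=P[:,:2]-[.454,.089]; m=(np.hypot(*q.T)<.05)&(P[:,2]>.122); print('bail top',P[m].mean(0).round(4),P[m][:,2].max().round(4),m.sum())
    m=(np.hypot(*q.T)<.055)&(P[:,2]>.062)&(P[:,2]<.076); c=cv2.minEnclosingCircle(P[m][:,:2].astype(np.float32)*1000); print('rim',c, P[m][:,2].max())
plan([.4405,.2865,.25],np.radians(74.6))
E
```

```text
top 0.03 [[45, 15], [41, 17], [43, 16], [38, 17], [34, 18], [36, 16], [45, -25], [42, -26], [35, -17], [37, -26], [35, -26]]
top 0.045 [[46, 16], [43, 16], [35, 23], [36, 17], [45, -25], [42, -26], [40, -26], [35, -21], [36, -25], [-22, -2]]
top 0.06 [[43, 16], [40, 16], [38, 16], [34, 18], [39, -26], [35, -20], [38, -25]]
top 0.075 [[45, 16], [41, 16], [38, 16], [35, 19], [36, 16], [44, -25], [42, -26], [35, -25], [-23, -1]]
top 0.09 [[45, 16], [43, 16], [36, 16], [46, -26], [39, -26], [37, -26]]
plate ext [[-37.7, -42.0], [-2.1, -7.3], [36.2, 40.9]] 0.12446491355693212
grip ext [-11.5 -16.8] [12.  16.5] ((440.6600036621094, 286.3182373046875), (33.21461486816406, 23.444246292114258), 74.32576751708984)
pan (528.5457763671875, -294.8219909667969) 77.71092224121094 [ 0.5251 -0.2959] 363
bail top [0.4543 0.0873 0.1277] 0.1333 34
rim ((453.10400390625, 88.31034088134766), 47.1477165222168) 0.0753064029946211
scene 0.03 [[46, -24], [45, -24], [45, -18], [40, -16], [37, -15], [-8, -5], [-10, -3], [-11, 0], [-20, 2], [46, -23], [45, -18], [43, -16], [40, -15], [37, -13], [7, -2], [4, -2],
[... 988 characters left out ...]
], [35, 26], [46, 24], [43, 25], [41, 27], [38, 27], [36, 28]]
plate ext [[-23.3, -41.0], [9.2, 19.3], [23.7, 41.5]] 0.12448018515621262
grip ext [-11.  -17.5] [11.3 18.3] ((440.366455078125, 286.830322265625), (35.507049560546875, 22.155370712280273), 76.63016510009766)
pan (529.0623168945312, -296.5390625) 79.89676666259766 [ 0.5265 -0.2957] 94
bail top [0.4547 0.0893 0.1263] 0.1316 27
rim ((453.1234130859375, 87.67498016357422), 49.547027587890625) 0.07537668082010496
t 0.1 pos [ 0.1433 -0.5305  0.2049] rpy [-3.14  -0.     0.264] F [ 0.2 -0.9  0.8] open 1.003 gf 0.0
turn first, units [ -0.02  -0.02 -12.98]  then shift units [43.33  3.48 -2.25]  shift in present axes [ 25.   -35.57  -2.18]
```

```bash
python3 -m handwheel '[[[0,0,-0.2],[0,0,-1],85],[[0,0,-0.2],[0,0,-1],85],[[0,0,-0.2],[0,0,-1],85],[[0,0,-0.2],[0,0,-1],85],[[0,0,-0.2],[0,0,-1],85],[[0,0,-0.2],[0,0,-1],85],[[0,0,-0.2],[0,0,-1],85],[[0,0,-0.2],[0,0,-1],85],[[0,0,-0.2],[0,0,-1],85],[[0,0,-0.2],[0,0,-1],85],[[0,0,-0.2],[0,0,-1],85],[[0,0,-0.1],[0,0,-1],85],[[0,0,0],[0,0,-1],85],[[0.4,0,0],[0,0,0],85],[[0.8,0,0],[0,0,0],85],[[1,0,0],[0,0,0],85],[[1,0,0],[0,0,0],85],[[1,0,0],[0,0,0],85],[[1,0,0],[0,0,0],85],[[1,0,0],[0,0,0],85]]'
python3 -m handwheel '[[[1,0.1,0],[0,0,0],85],[[1,0.1,0],[0,0,0],85],[[1,0.1,0],[0,0,0],85],[[1,0.1,0],[0,0,0],85],[[1,0.1,0],[0,0,0],85],[[1,0.1,0],[0,0,0],85],[[1,0.1,0],[0,0,0],85],[[1,0.1,0],[0,0,0],85],[[1,0.1,0],[0,0,0],85],[[1,0.1,0],[0,0,0],85],[[1,0.1,0],[0,0,0],85],[[1,0.1,0],[0,0,0],85],[[1,0.1,0],[0,0,0],85],[[1,0.1,0],[0,0,0],85],[[1,0.1,0],[0,0,0],85],[[1,0.1,0],[0,0,0],85],[[1,0.1,0],[0,0,0],85],[[1,0.1,0],[0,0,0],85],[[1,0.1,0],[0,0,0],85],[[1,0.1,0],[0,0,0],85]]'
python3 -c "
from h import *
plan([.4405,.2865,.25],np.radians(75))"
```

```text
clock: 2.1
position: [0.1763, -0.4098, 0.2515]
orientation: [-3.141, -0.001, 1.302]
contact_force: [-0.2, 0.0, 0.6]
opening: 0.997
gripper_force: 0.0
clock: 4.1
position: [0.3198, -0.0349, 0.2516]
orientation: [-3.141, -0.0, 1.302]
contact_force: [-0.8, -0.1, -0.7]
opening: 0.997
gripper_force: 0.0
t 4.1 pos [ 0.3198 -0.0349  0.2516] rpy [-3.141 -0.     1.302] F [-0.8 -0.1 -0.7] open 0.997 gf 0.0
turn first, units [-0.   -0.   -0.09]  then shift units [17.08  1.67  0.08]  shift in present axes [17.1   1.55  0.08]
```

```bash
python3 -m handwheel '[[[1,0.1,0],[0,0,-0.1],85],[[1,0.1,0],[0,0,0],85],[[1,0.1,0],[0,0,0],85],[[1,0.1,0],[0,0,0],85],[[1,0.1,0],[0,0,0],85],[[1,0.1,0],[0,0,0],85],[[1,0.1,0],[0,0,0],85],[[1,0.1,0],[0,0,0],85],[[1,0.1,0],[0,0,0],85],[[1,0.1,0],[0,0,0],85],[[1,0.1,0],[0,0,0],85],[[1,0.1,0],[0,0,0],85],[[1,0.1,0],[0,0,0],85],[[1,0.1,0],[0,0,0],85],[[1,0.1,0],[0,0,0],85],[[1,0.1,0],[0,0,0],85],[[0.5,0,0],[0,0,0],85],[[0.2,0,0],[0,0,0],85],[[0,0,0],[0,0,0],85]]'
python3 - <<'E'
from h import *
plan([.4405,.2865,.25],np.radians(75))
im,d=bot.read_camera('wrist'); p=bot.camera_params('wrist'); np.savez('w1',im=im,d=d); save('w1',im,1.3)
P=cloud(d,p); T=np.array(p['cam_to_world']); print(T.round(3).tolist())
m=(d>0)&(P[...,2]>.165)&(P[...,2]<.185)&(np.hypot(P[...,0]-.44,P[...,1]-.286)<.05)
print('grip',m.sum(),cv2.minAreaRect(P[m][:,:2].astype(np.float32)*1000),np.median(P[m][:,2]))
E
```

```text
clock: 6.0
position: [0.4365, 0.2784, 0.2517]
orientation: [-3.141, 0.001, 1.312]
contact_force: [0.2, -0.1, 0.7]
opening: 0.993
gripper_force: 0.0
t 6.0 pos [0.4365 0.2784 0.2517] rpy [-3.141e+00  1.000e-03  1.312e+00] F [ 0.2 -0.1  0.7] open 0.993 gf 0.0
turn first, units [-0.01  0.01  0.03]  then shift units [0.44 0.09 0.09]  shift in present axes [0.44 0.09 0.09]
[[0.966, -0.247, -0.069, 0.454], [-0.257, -0.932, -0.256, 0.343], [-0.001, 0.265, -0.964, 0.42], [0.0, 0.0, 0.0, 1.0]]
grip 995 ((439.1974792480469, 286.98577880859375), (34.151302337646484, 23.946388244628906), 73.7414321899414) 0.17311579784553202
```

View pics/w1.png

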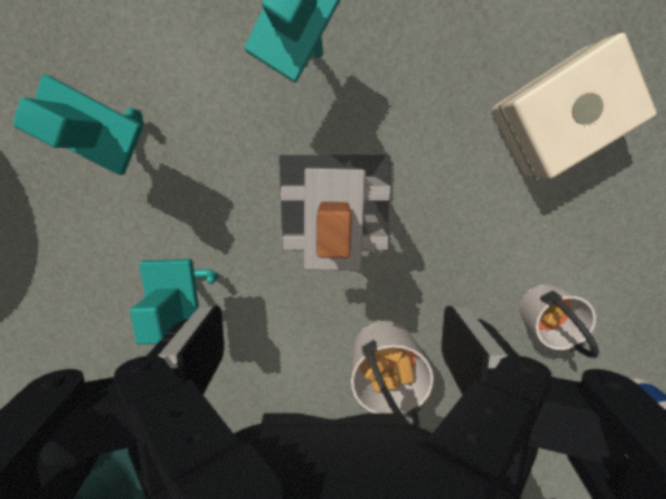

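The wrist view shows the orange grip at (333,230) of the 1.3x picture, square to the fingers and midway between them. I'll go down and grip.

```bash
python3 -m handwheel '[[[0.45,0.05,0.5],[0,0,0],60],[[0,0,1],[0,0,0],60],[[0,0,1],[0,0,0],60],[[0,0,1],[0,0,0],60],[[0,0,1],[0,0,0],60],[[0,0,0.9],[0,0,0],60],[[0,0,0.6],[0,0,0],60],[[0,0,0],[0,0,0],60],[[0,0,0],[0,0,0],0],[[0,0,0],[0,0,0],0],[[0,0,0],[0,0,0],0],[[0,0,0],[0,0,0],0],[[0,0,0],[0,0,0],0],[[0,0,0],[0,0,0],0]]' 80
python3 -c "
from h import *
plan([.4400,.2868,.131],np.radians(75))"
```

```text
clock: 7.45
position: [0.4408, 0.2874, 0.1337]
orientation: [3.14, -0.002, 1.312]
contact_force: [-2.0, 0.3, 6.0]
opening: 0.259
gripper_force: 80.5
t 7.45 pos [0.4408 0.2874 0.1337] rpy [ 3.140e+00 -2.000e-03  1.312e+00] F [-2.   0.3  6. ] open 0.259 gf 80.49898266792297
turn first, units [ 0.02 -0.02  0.04]  then shift units [-0.04 -0.03  0.13]  shift in present axes [-0.04 -0.03  0.13]
```

```bash
python3 -m handwheel '[[[0,0,-0.2],[0,0,0],0],[[0,0,-0.5],[0,0,0],0],[[0,0,-0.8],[0,0,0],0],[[0,0,-0.8],[0,0,0],0],[[0,0,-0.8],[0,0,0],0],[[0,0,-0.8],[0,0,0],0],[[0,0,-0.8],[0,0,0],0],[[0,0,-0.4],[0,0,0],0],[[0,0,0],[0,0,-1],0],[[0,0,0],[0,0,-1],0],[[0,0,0],[0,0,-1],0],[[0,0,0],[0,0,-1],0],[[0,0,0],[0,0,-1],0],[[0,0,0],[0,0,-1],0],[[0,0,0],[0,0,-1],0],[[0,0,0],[0,0,-0.6],0]]'
python3 - <<'E'
from h import *
im,d=bot.read_camera('scene'); P=cloud(d,bot.camera_params('scene')); save('s2',im[100:300,220:420],3)
a=np.radians(20); s=bot.read_state()['position']; q=P[...,:2]-s[:2]
m=(d>0)&(np.hypot(q[...,0],q[...,1])<.05)&(P[...,2]>.125)&(P[...,2]<.26)
L=np.c_[q[m]@[np.cos(a),np.sin(a)],q[m]@[-np.sin(a),np.cos(a)],P[m][:,2]]*1000
for z in range(125,260,5):
    k=(L[:,2]>=z)&(L[:,2]<z+5)
    if k.any(): print(z,k.sum(),L[k].min(0).round(0),L[k].max(0).round(0))
plan([.3835,.0628,.165+.0187],np.radians(110))
E
```

```text
clock: 9.05
position: [0.4399, 0.2867, 0.2333]
orientation: [-3.14, 0.0, 1.922]
contact_force: [-0.3, 0.3, -1.5]
opening: 0.258
gripper_force: 79.6
135 7 [-16.  -1. 138.] [  6.   3. 140.]
140 18 [-18.  -6. 141.] [ 16.   2. 145.]
145 9 [-19.  -5. 145.] [ 18.   3. 149.]
150 11 [-19.  -4. 151.] [ 21.   2. 154.]
155 8 [-18.  -6. 155.] [ 21.   2. 160.]
160 11 [-21.  -5. 160.] [ 18.   3. 164.]
165 6 [-20.  -7. 166.] [-15.   3. 169.]
170 5 [-20.  -7. 171.] [-14.   1. 173.]
175 1 [-15.   1. 177.] [-15.   1. 177.]
210 1 [ 20.  30. 214.] [ 20.  30. 214.]
215 43 [-14. -42. 215.] [ 23.  40. 220.]
220 194 [-26. -44. 220.] [ 24.  40. 225.]
225 126 [-24. -43. 225.] [ 23.  40. 229.]
230 19 [ -6. -16. 230.] [ 12.  16. 235.]
235 24 [ -6. -18. 235.] [ 12.  15. 240.]
240 19 [ -6. -18. 240.] [ 12.  15. 245.]
245 22 [ -8. -18. 245.] [ 13.  15. 250.]
250 19 [ -9. -16. 250.] [ 12.  15. 255.]
255 13 [ -5. -16. 256.] [ 17.  16. 260.]
t 9.1 pos [0.4399 0.2868 0.2334] rpy [-3.14   0.     1.923] F [-0.5  0.5 -1.1] open 0.256 gf 79.635568857193
turn first, units [-0.02  0.    0.04]  then shift units [-9.56 -6.48  2.48]  shift in present axes [-9.54 -6.51  2.5 ]
```

View pics/s2.png

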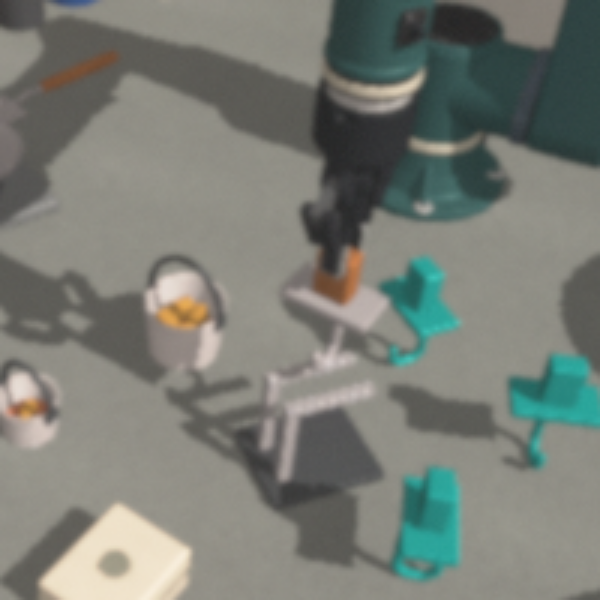

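The hook hangs level in the gripper and is clear of the stand; in the 3x crop its J is at (330,345). I'll move beside the pail on its -x side, then go down.

```bash
python3 -m handwheel '[[[-0.4,-0.3,0],[0,0,0],0],[[-0.8,-0.6,0],[0,0,0],0],[[-1,-0.7,0],[0,0,0],0],[[-1,-0.7,0],[0,0,0],0],[[-1,-0.7,0],[0,0,0],0],[[-1,-0.7,0],[0,0,0],0],[[-1,-0.7,0],[0,0,0],0],[[-1,-0.7,0],[0,0,0],0],[[-1,-0.7,0],[0,0,0],0],[[-0.8,-0.5,0],[0,0,0],0],[[-0.6,-0.2,0.3],[0,0,0],0],[[0,0,0.6],[0,0,0],0],[[0,0,0.6],[0,0,0],0],[[0,0,0.6],[0,0,0],0],[[0,0,0.4],[0,0,0],0],[[0,0,0],[0,0,0],0],[[0,0,0],[0,0,0],0]]'
python3 - <<'E'
from h import *
plan([.454,.0885,.165+.0185],np.radians(110))
s=bot.read_state()['position']; a=np.radians(20)
for n in('scene','top'):
    im,d=bot.read_camera(n); P=cloud(d,bot.camera_params(n)); q=P[...,:2]-s[:2]
    if n=='scene': save('s3',im[120:270,230:380],4)
    near=(d>0)&(np.hypot(q[...,0],q[...,1])<.06)
    L=np.stack([q@[np.cos(a),np.sin(a)],q@[-np.sin(a),np.cos(a)],P[...,2]],-1)*1000
    k=near&(L[...,2]>78)&(L[...,2]<150)&(abs(L[...,0])<30)&(abs(L[...,1])<12); print('J',k.sum(),*( (L[k].min(0).round(1),L[k].max(0).round(1)) if k.any() else ()))
    q2=P[...,:2]-[.454,.0885]; M=np.stack([q2@[np.cos(a),np.sin(a)],q2@[-np.sin(a),np.cos(a)],P[...,2]],-1)*1000
    k=(d>0)&(abs(M[...,0])<12)&(abs(M[...,1])<20)&(M[...,2]>118)&(M[...,2]<136); print('bail',k.sum(),M[k].min(0).round(1),M[k].max(0).round(1),M[k].mean(0).round(1))
E
```

```text
clock: 10.8
position: [0.3836, 0.0624, 0.1838]
orientation: [-3.141, -0.0, 1.92]
contact_force: [-0.6, -0.4, -1.8]
opening: 0.257
gripper_force: 79.5
t 10.8 pos [0.3836 0.0624 0.1838] rpy [-3.141 -0.     1.92 ] F [-0.6 -0.4 -1.8] open 0.257 gf 79.52448964118958
turn first, units [-0.01 -0.    0.01]  then shift units [0.02 3.75 0.02]  shift in present axes [0.02 3.75 0.01]
J 63 [-20.3  -6.3  83.7] [ 23.    3.9 128.8]
bail 27 [ -3.2 -19.4 121.3] [  3.6  19.9 131. ] [  0.5   1.  125.7]
J 0
bail 3 [ -2.2  14.8 124.6] [  3.1  16.6 126.1] [  0.4  15.7 125.4]
```

View pics/s3.png

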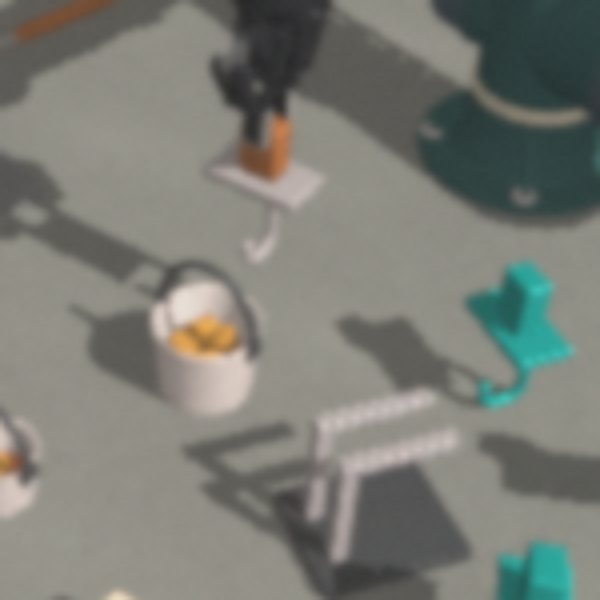

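The J at (262,245) of the crop points at the bail, and its tip height lies between the rim and the bar. I'll go under the bail and lift.

```bash
python3 -m handwheel '[[[0,0.3,0],[0,0,0],0],[[0,0.5,0],[0,0,0],0],[[0,0.5,0],[0,0,0],0],[[0,0.5,0],[0,0,0],0],[[0,0.5,0],[0,0,0],0],[[0,0.5,0],[0,0,0],0],[[0,0.5,0],[0,0,0],0],[[0,0.35,0],[0,0,0],0],[[0,0.1,0],[0,0,0],0],[[0,0,-0.3],[0,0,0],0],[[0,0,-0.4],[0,0,0],0],[[0,0,-0.4],[0,0,0],0],[[0,0,-0.2],[0,0,0],0],[[0,0,-0.1],[0,0,0],0],[[0,0,-0.1],[0,0,0],0],[[0,0,-0.1],[0,0,0],0],[[0,0,-0.1],[0,0,0],0],[[0,0,-0.1],[0,0,0],0],[[0,0,-0.2],[0,0,0],0],[[0,0,-0.3],[0,0,0],0]]'
```

```text
clock: 12.9
position: [0.4537, 0.0876, 0.2295]
orientation: [-3.14, -0.0, 1.92]
contact_force: [-0.4, -0.2, -6.8]
opening: 0.257
gripper_force: 78.8
```

```bash
python3 -m handwheel '[[[0,0,-0.2],[0,0,0],0],[[0,0,-0.4],[0,0,0],0],[[0,0,-0.5],[0,0,0],0],[[0,0,-0.5],[0,0,0],0],[[0,0,-0.5],[0,0,0],0],[[0,0,-0.5],[0,0,0],0],[[0,0,-0.5],[0,0,0],0],[[0,0,-0.4],[0,0,0],0],[[0,0,-0.3],[0,0,0],0],[[0,0,-0.2],[0,0,0],0],[[-0.1,-0.02,0],[0,0,0],0],[[-0.2,-0.03,0],[0,0,0],0],[[-0.3,-0.05,0],[0,0,0],0],[[-0.4,-0.06,0],[0,0,0],0],[[-0.5,-0.08,0],[0,0,0],0],[[-0.6,-0.09,0],[0,0,0],0],[[-0.6,-0.09,0],[0,0,0],0],[[-0.6,-0.09,0],[0,0,0],0],[[-0.6,-0.09,0],[0,0,0],0],[[-0.6,-0.09,0],[0,0,0],0]]'
python3 -m handwheel '[[[-0.6,-0.09,0],[0,0,0],0],[[-0.6,-0.09,0],[0,0,0],0],[[-0.6,-0.09,0],[0,0,0],0],[[-0.6,-0.09,0],[0,0,0],0],[[-0.6,-0.09,0],[0,0,0],0],[[-0.6,-0.09,0],[0,0,0],0],[[-0.6,-0.09,0],[0,0,0],0],[[-0.6,-0.09,0],[0,0,0],0],[[-0.6,-0.09,0],[0,0,0],0],[[-0.6,-0.09,0],[0,0,0],0],[[-0.6,-0.09,0],[0,0,0],0],[[-0.6,-0.09,0],[0,0,0],0],[[-0.6,-0.09,0],[0,0,0],0],[[-0.6,-0.09,0],[0,0,0],0],[[-0.6,-0.09,0],[0,0,0],0],[[-0.5,-0.08,0],[0,0,0],0],[[-0.5,-0.08,0],[0,0,0],0],[[-0.4,-0.07,0],[0,0,0],0],[[-0.4,-0.06,0],[0,0,0],0],[[-0.3,-0.05,0],[0,0,0],0]]'
python3 -c "
from h import *
plan([.5295,-.296,.3095],np.radians(110))"
```

```text
clock: 14.9
position: [0.4721, -0.0028, 0.31]
orientation: [-3.142, 0.0, 1.919]
contact_force: [0.0, 0.9, -8.0]
opening: 0.262
gripper_force: 78.9
clock: 16.9
position: [0.5162, -0.2224, 0.3099]
orientation: [-3.141, -0.0, 1.92]
contact_force: [-0.8, 0.2, -7.2]
opening: 0.257
gripper_force: 78.8
t 16.9 pos [ 0.5162 -0.2224  0.3099] rpy [-3.141 -0.     1.92 ] F [-0.8  0.2 -7.2] open 0.257 gf 78.83697867393494
turn first, units [-0. -0. -0.]  then shift units [-3.69 -0.63  0.02]  shift in present axes [-3.69 -0.63  0.02]
```

```bash
python3 -m handwheel '[[[-0.4,-0.06,0],[0,0,0],0],[[-0.4,-0.06,0],[0,0,0],0],[[-0.4,-0.06,0],[0,0,0],0],[[-0.4,-0.06,0],[0,0,0],0],[[-0.4,-0.06,0],[0,0,0],0],[[-0.4,-0.06,0],[0,0,0],0],[[-0.3,-0.06,0],[0,0,0],0],[[-0.3,-0.06,0],[0,0,0],0],[[-0.2,-0.06,0],[0,0,0],0],[[-0.2,-0.06,0],[0,0,0],0],[[-0.1,-0.03,0],[0,0,0],0],[[-0.1,0,0],[0,0,0],0],[[-0.1,0,0],[0,0,0],0],[[0,0,0],[0,0,0],0],[[0,0,0],[0,0,0],0],[[0,0,0],[0,0,0],0]]'
cat > look.py <<'E'
from h import *
import sys
plan([.5295,-.296,.3095],np.radians(110)); s=bot.read_state()['position']
for n in('scene','top'):
    im,d=bot.read_camera(n); P=cloud(d,bot.camera_params(n)); q=P[...,:2]-[.5295,-.296]; r=np.hypot(q[...,0],q[...,1])
    if n=='scene': save(sys.argv[1],im[50:200,130:280],4)
    m=(d>0)&(r<.075)&(P[...,2]>.045)&(P[...,2]<.24); z=P[m][:,2]
    print(n,'z hist',[(round(.045+.01*i,3),int(c)) for i,c in enumerate(np.histogram(z,np.arange(.045,.25,.01))[0])])
    for lo in np.arange(.05,.23,.02):
        k=m&(P[...,2]>=lo)&(P[...,2]<lo+.02); 
        if k.sum()>5: print('  ',round(lo,3),(P[k].min(0)*1000).round(0),(P[k].max(0)*1000).round(0))
E
python3 look.py s4
```

```text
clock: 18.5
position: [0.5296, -0.2955, 0.3101]
orientation: [3.142, 0.0, 1.92]
contact_force: [-0.4, -0.2, -7.7]
opening: 0.259
gripper_force: 78.8
t 18.5 pos [ 0.5296 -0.2955  0.3101] rpy [3.142 0.    1.92 ] F [-0.4 -0.2 -7.7] open 0.259 gf 78.83441805839539
turn first, units [0. 0. 0.]  then shift units [-0.02 -0.01  0.03]  shift in present axes [-0.02 -0.01  0.03]
scene z hist [(0.045, 0), (0.055, 133), (0.065, 402), (0.075, 0), (0.085, 1), (0.095, 38), (0.105, 44), (0.115, 44), (0.125, 56), (0.135, 112), (0.145, 121), (0.155, 115), (0.165, 42), (0.175, 10), (0.185, 9), (0.195, 12), (0.205, 14), (0.215, 34), (0.225, 18), (0.235, 6)]
   0.05 [ 456. -366.   61.] [ 602. -223.   70.]
   0.07 [ 457. -367.   70.] [ 601. -264.   75.]
   0.09 [ 500. -304.   94.] [ 571. -257.  110.]
   0.11 [ 499. -303.  110.] [ 571. -254.  130.]
   0.13 [ 490. -341.  130.] [ 573. -253.  150.]
   0.15 [ 485. -344.  150.] [ 575. -248.  169.]
   0.17 [ 512. -341.  170.] [ 548. -248.  188.]
   0.19 [ 513. -333.  191.] [ 547. -257.  210.]
   0.21 [ 509. -305.  210.] [ 550. -269.  230.]
top z hist [(0.045, 0), (0.055, 229), (0.065, 711), (0.075, 3), (0.085, 0), (0.095, 11), (0.105, 21), (0.115, 116), (0.125, 66), (0.135, 148), (0.145, 93), (0.155, 48), (0.165, 39), (0.175, 5), (0.185, 6), (0.195, 10), (0.205, 9), (0.215, 17), (0.225, 1), (0.235, 0)]
   0.05 [ 456. -348.   58.] [ 604. -224.   70.]
   0.07 [ 456. -339.   70.] [ 603. -223.   77.]
   0.09 [ 494. -286.   96.] [ 551. -258.  109.]
   0.11 [ 490. -320.  111.] [ 569. -256.  130.]
   0.13 [ 487. -322.  130.] [ 570. -254.  150.]
   0.15 [ 487. -315.  150.] [ 574. -248.  169.]
   0.17 [ 511. -291.  171.] [ 573. -250.  189.]
   0.19 [ 513. -266.  193.] [ 520. -256.  207.]
   0.21 [ 517. -284.  210.] [ 528. -263.  225.]
```

View pics/s4.png

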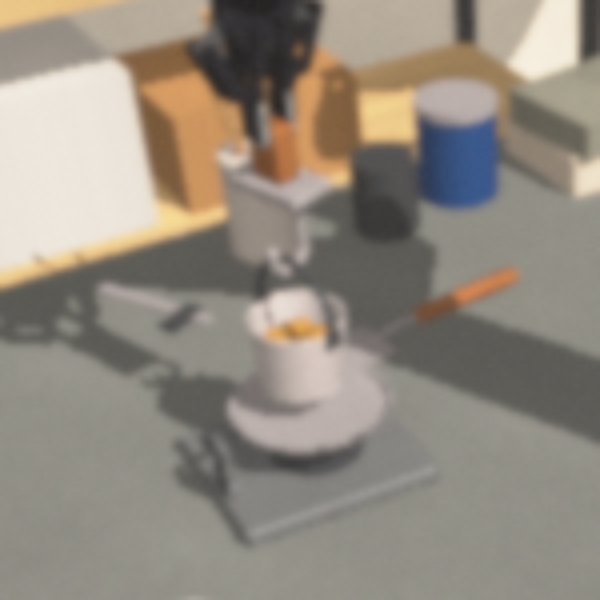

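The pail hangs upright, centred over the pan, with its bottom about 28 mm above the floor. I'll lower it slowly.

```bash
python3 -m handwheel '[[[0,0,0.1],[0,0,0],0],[[0,0,0.2],[0,0,0],0],[[0,0,0.25],[0,0,0],0],[[0,0,0.25],[0,0,0],0],[[0,0,0.2],[0,0,0],0],[[0,0,0.1],[0,0,0],0],[[0,0,0.1],[0,0,0],0],[[0,0,0.1],[0,0,0],0],[[0,0,0.1],[0,0,0],0],[[0,0,0.1],[0,0,0],0],[[0,0,0.1],[0,0,0],0],[[0,0,0.1],[0,0,0],0],[[0,0,0.1],[0,0,0],0],[[0,0,0.1],[0,0,0],0],[[0,0,0.1],[0,0,0],0],[[0,0,0.1],[0,0,0],0],[[0,0,0.1],[0,0,0],0],[[0,0,0.1],[0,0,0],0],[[0,0,0.1],[0,0,0],0],[[0,0,0.05],[0,0,0],0]]'
python3 -c "
from h import *
plan([.5295,-.296,.2625],np.radians(110))"
```

```text
clock: 20.6
position: [0.5296, -0.2955, 0.2612]
orientation: [3.141, 0.0, 1.92]
contact_force: [-0.4, -1.0, -1.6]
opening: 0.255
gripper_force: 79.5
t 20.6 pos [ 0.5296 -0.2955  0.2612] rpy [3.141 0.    1.92 ] F [-0.4 -1.  -1.6] open 0.255 gf 79.54220652580261
turn first, units [0.01 0.   0.  ]  then shift units [-0.02 -0.01 -0.06]  shift in present axes [-0.02 -0.01 -0.06]
```

```bash
python3 -m handwheel '[[[0,0,0.1],[0,0,0],0],[[0,0,0.2],[0,0,0],0],[[0,0,0.2],[0,0,0],0],[[0,0,0.2],[0,0,0],0],[[0,0,0.2],[0,0,0],0],[[0,0,0.1],[0,0,0],0]]'
cat > look2.py <<'E'
from h import *
import sys
plan([.5295,-.296,.2285],np.radians(110))
a=np.radians(20)
im,d=bot.read_camera('scene'); P=cloud(d,bot.camera_params('scene')); q=P[...,:2]-[.5295,-.296]
if len(sys.argv)>1: save(sys.argv[1],im[50:200,130:280],4)
L=np.stack([q@[np.cos(a),np.sin(a)],q@[-np.sin(a),np.cos(a)],P[...,2]],-1)*1000
def show(n,k): print(n,k.sum(),*((L[k].min(0).round(0),L[k].max(0).round(0),L[k].mean(0).round(1)) if k.any() else ()))
r=np.hypot(L[...,0],L[...,1])
dark=im.max(-1)<110
show('bail dark',dark&(r<30)&(L[...,2]>150)&(L[...,2]<190))
show('rim',(r<52)&(r>38)&(L[...,2]>108)&(L[...,2]<125))
show('pan',(r<78)&(r>55)&(L[...,2]>30)&(L[...,2]<70))
show('floor/rim',(r<65)&(r>55)&(L[...,2]>30)&(L[...,2]<70))
E
python3 look2.py
```

```text
clock: 21.2
position: [0.5293, -0.2955, 0.2402]
orientation: [-3.141, -0.001, 1.92]
contact_force: [0.4, -0.5, -1.6]
opening: 0.259
gripper_force: 79.6
t 21.2 pos [ 0.5293 -0.2955  0.2402] rpy [-3.141e+00 -1.000e-03  1.920e+00] F [ 0.4 -0.5 -1.6] open 0.259 gf 79.56035614013672
turn first, units [-0.01 -0.01 -0.  ]  then shift units [-0.03 -0.    0.58]  shift in present axes [-0.03 -0.    0.58]
bail dark 19 [ -3. -30. 162.] [  6.  23. 179.] [  1.4  -7.9 171.8]
rim 114 [-46. -49. 108.] [ 44.  48. 124.] [  6.6   1.6 114.5]
pan 284 [-76. -77.  41.] [75. 77. 55.] [ 8.7 13.2 48. ]
floor/rim 117 [-64. -63.  43.] [64. 64. 53.] [14.5 16.5 47.2]
```

```bash
python3 -m handwheel '[[[0,0,0.2],[0,0,0],0],[[0,0,0.25],[0,0,0],0],[[0,0,0.1],[0,0,0],0],[[0,0,0],[0,0,0],0],[[0,-0.2,0],[0,0,0],0],[[0,-0.3,0],[0,0,0],0],[[0,-0.3,0],[0,0,0],0],[[0,-0.4,0],[0,0,0],0],[[0,-0.5,0],[0,0,0],0],[[0,-0.6,0],[0,0,0],0],[[0,-0.6,0],[0,0,0],0],[[0,-0.6,0],[0,0,0],0],[[0,-0.3,0],[0,0,0],0],[[0,0,0],[0,0,0],0]]'
python3 look2.py s5
```

```text
clock: 22.65
position: [0.4573, -0.3221, 0.2303]
orientation: [3.141, 0.001, 1.918]
contact_force: [-0.6, -0.0, -1.9]
opening: 0.261
gripper_force: 79.6
t 22.65 pos [ 0.4573 -0.3221  0.2303] rpy [3.141e+00 1.000e-03 1.918e+00] F [-0.6 -0.  -1.9] open 0.261 gf 79.56353902816772
turn first, units [ 0.    0.01 -0.02]  then shift units [-0.01  3.84  0.09]  shift in present axes [-0.    3.84  0.09]
bail dark 13 [ -3. -28. 161.] [  6.   9. 177.] [  1.8 -11.2 170.6]
rim 121 [-46. -50. 108.] [ 45.  48. 125.] [  2.3  -2.1 114.6]
pan 287 [-77. -77.  42.] [76. 76. 56.] [ 6.8 13.  48.2]
floor/rim 114 [-64. -61.  42.] [63. 64. 52.] [14.3 14.7 47.3]
```

View pics/s5.png

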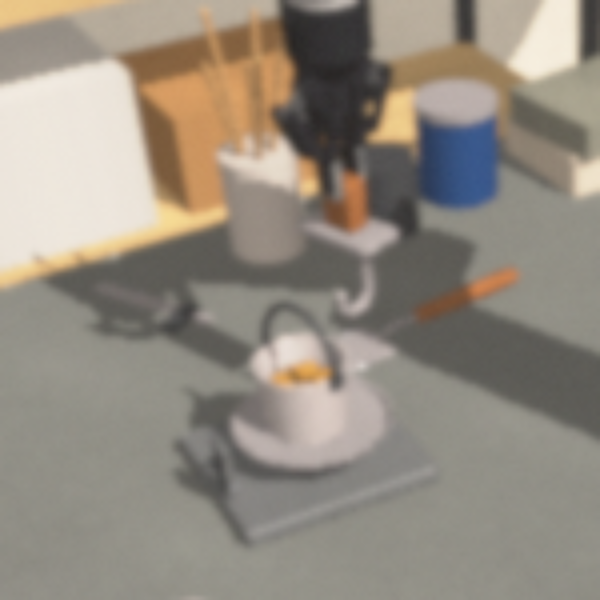

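The pail stands upright on the pan and the hook is free of the bail, with its J at (355,295). I'll take it back to the stand.

```bash
python3 -m handwheel '[[[0,0,-0.1],[0,0,1],0],[[0,0,-0.1],[0,0,1],0],[[0,0,0],[0,0,1],0],[[0,0,0],[0,0,1],0],[[0,0,0],[0,0,1],0],[[0,0,0],[0,0,1],0],[[0,0,0],[0,0,1],0],[[0,0,0],[0,0,0.6],0],[[0.2,-0.05,0],[0,0,0],0],[[0.5,-0.1,0],[0,0,0],0],[[0.8,-0.2,0],[0,0,0],0],[[0.9,-0.3,0],[0,0,0],0],[[0.9,-0.3,0],[0,0,0],0],[[0.9,-0.3,0],[0,0,0],0],[[0.9,-0.3,0],[0,0,0],0],[[0.9,-0.3,0],[0,0,0],0],[[0.9,-0.3,0],[0,0,0],0],[[0.9,-0.3,0],[0,0,0],0],[[0.9,-0.3,0],[0,0,0],0],[[0.9,-0.3,0],[0,0,0],0]]'
python3 -m handwheel '[[[0.9,-0.3,0],[0,0,0],0],[[0.9,-0.3,0],[0,0,0],0],[[0.9,-0.3,0],[0,0,0],0],[[0.9,-0.3,0],[0,0,0],0],[[0.9,-0.3,0],[0,0,0],0],[[0.9,-0.3,0],[0,0,0],0],[[0.9,-0.3,0],[0,0,0],0],[[0.9,-0.3,0],[0,0,0],0],[[0.9,-0.3,0],[0,0,0],0],[[0.9,-0.3,0],[0,0,0],0],[[0.9,-0.3,0],[0,0,0],0],[[0.9,-0.3,0],[0,0,0],0],[[0.9,-0.3,0],[0,0,0],0],[[0.9,-0.3,0],[0,0,0],0],[[0.9,-0.3,0],[0,0,0],0],[[0.8,-0.3,0],[0,0,0],0],[[0.7,-0.2,0],[0,0,0],0],[[0.5,-0.1,0],[0,0,0],0],[[0.3,0,0],[0,0,0],0],[[0,0,0],[0,0,0],0]]'
python3 -c "
from h import *
plan([.4405,.287,.2345],1.312)"
```

```text
clock: 24.7
position: [0.4478, -0.1184, 0.2343]
orientation: [3.141, 0.0, 1.313]
contact_force: [-0.1, -0.3, -1.6]
opening: 0.253
gripper_force: 79.6
clock: 26.7
position: [0.4304, 0.2118, 0.2339]
orientation: [3.141, 0.0, 1.313]
contact_force: [-0.9, -0.3, -1.5]
opening: 0.255
gripper_force: 79.6
t 26.7 pos [0.4304 0.2118 0.2339] rpy [3.141 0.    1.313] F [-0.9 -0.3 -1.5] open 0.255 gf 79.61166858673096
turn first, units [0.   0.   0.01]  then shift units [ 3.76 -0.48 -0.03]  shift in present axes [ 3.76 -0.47 -0.03]
```

```bash
python3 -m handwheel '[[[0.4,-0.05,0],[0,0,0],0],[[0.8,-0.1,0],[0,0,0],0],[[0.8,-0.1,0],[0,0,0],0],[[0.8,-0.1,0],[0,0,0],0],[[0.6,-0.1,0],[0,0,0],0],[[0.35,0,0],[0,0,0],0],[[0,0,0],[0,0,0],0],[[0,0,0],[0,0,0],0],[[0,0,0],[0,0,0],0]]'
python3 - <<'E'
from h import *
plan([.4405,.287,.135],1.312)
C=np.array([.4405,.2868]); a=np.radians(-15.3)
im,d=bot.read_camera('scene'); P=cloud(d,bot.camera_params('scene')); q=P[...,:2]-C
L=np.stack([q@[np.cos(a),np.sin(a)],q@[-np.sin(a),np.cos(a)],P[...,2]],-1)*1000
k=(abs(L[...,0])<28)&(abs(L[...,1])<12)&(L[...,2]>128)&(L[...,2]<190); print('J',k.sum(),L[k].min(0).round(1),L[k].max(0).round(1))
k=(abs(L[...,0])<60)&(abs(L[...,1])<60)&(L[...,2]>108)&(L[...,2]<118); print('prongs',k.sum(),L[k].min(0).round(1),L[k].max(0).round(1))
E
```

```text
clock: 27.6
position: [0.4412, 0.2856, 0.234]
orientation: [3.141, 0.0, 1.311]
contact_force: [-0.5, 0.5, -2.8]
opening: 0.25
gripper_force: 79.6
t 27.6 pos [0.4412 0.2856 0.234 ] rpy [3.141 0.    1.311] F [-0.5  0.5 -2.8] open 0.25 gf 79.60031390190125
turn first, units [ 0.    0.   -0.01]  then shift units [ 0.06 -0.05  4.95]  shift in present axes [ 0.06 -0.05  4.95]
J 87 [-22.4  -7.3 133.2] [ 22.3   2.5 171.7]
prongs 248 [-43.8 -27.3 108.1] [ 46.6  28.3 117.9]
```

```bash
python3 -m handwheel '[[[0.06,-0.05,0.2],[0,0,0],0],[[0,0,0.5],[0,0,0],0],[[0,0,0.6],[0,0,0],0],[[0,0,0.6],[0,0,0],0],[[0,0,0.6],[0,0,0],0],[[0,0,0.6],[0,0,0],0],[[0,0,0.6],[0,0,0],0],[[0,0,0.5],[0,0,0],0],[[0,0,0.3],[0,0,0],0],[[0,0,0.2],[0,0,0],0],[[0,0,0.1],[0,0,0],0],[[0,0,0.1],[0,0,0],0],[[0,0,0.05],[0,0,0],0],[[0,0,0.05],[0,0,0],0],[[0,0,0],[0,0,0],0],[[0,0,0],[0,0,0],0]]'
```

```text
clock: 29.25
position: [0.4406, 0.2874, 0.1341]
orientation: [3.141, -0.0, 1.312]
contact_force: [-0.1, 0.0, -2.1]
opening: 0.256
gripper_force: 79.6
```

```bash
python3 -m handwheel '[[[0,0,0.04],[0,0,0],0],[[0,0,0.02],[0,0,0],0],[[0,0,0],[0,0,0],0],[[0,0,0],[0,0,0],0]]'
```

```text
clock: 29.65
position: [0.4407, 0.2875, 0.1337]
orientation: [3.141, -0.001, 1.312]
contact_force: [-2.5, -0.9, 4.8]
opening: 0.258
gripper_force: 80.3
```

Seated on the prongs. I'll open gently and retreat upward.

```bash
python3 -m handwheel '[[[0,0,0],[0,0,0],60],[[0,0,0],[0,0,0],60],[[0,0,0],[0,0,0],60],[[0,0,0],[0,0,0],60],[[0,0,0],[0,0,0],60],[[0,0,-0.2],[0,0,0],60],[[0,0,-0.5],[0,0,0],60],[[0,0,-0.8],[0,0,0],60],[[0,0,-0.8],[0,0,0],60],[[0,0,-0.8],[0,0,0],60],[[0,0,-0.8],[0,0,0],60],[[0,0,-0.8],[0,0,0],60],[[0,0,-0.8],[0,0,0],60],[[0,0,-0.8],[0,0,0],60],[[0,0,-0.6],[0,0,0],60],[[0,0,-0.3],[0,0,0],60],[[0,0,0],[0,0,0],60]]'
python3 - <<'E'
from h import *
s=bot.read_state(); print(s['clock'],s['position'].round(3),s['contact_force'].round(1),s['opening'])
im,d=bot.read_camera('scene'); save('fin',im,1.5); P=cloud(d,bot.camera_params('scene'))
w,dw=bot.read_camera('wrist'); W=cloud(dw,bot.camera_params('wrist'))
for Q,D in((P,d),(W,dw)):
    m=(D>0)&(Q[...,2]>.166)&(Q[...,2]<.18)&(np.hypot(Q[...,0]-.4405,Q[...,1]-.2868)<.03)
    if m.sum()>5: print('grip',m.sum(),cv2.minAreaRect(Q[m][:,:2].astype(np.float32)*1000),np.median(Q[m][:,2]).round(4))
    m=(D>0)&(Q[...,2]>.121)&(Q[...,2]<.128)&(np.hypot(Q[...,0]-.4405,Q[...,1]-.2868)<.055)
    if m.sum()>5: print('plate',m.sum(),cv2.minAreaRect(Q[m][:,:2].astype(np.float32)*1000),np.median(Q[m][:,2]).round(4))
E
python3 look2.py
```

```text
clock: 31.35
position: [0.4409, 0.2876, 0.2781]
orientation: [3.14, -0.001, 1.312]
contact_force: [0.7, -1.4, -0.4]
opening: 0.698
gripper_force: 0.0
31.35 [0.441 0.288 0.278] [ 0.7 -1.4 -0.4] 0.698101742332638
grip 91 ((440.3110656738281, 286.34918212890625), (34.82286834716797, 24.272109985351562), 75.26128387451172) 0.1721
plate 245 ((440.0146484375, 286.74261474609375), (84.14744567871094, 49.01319122314453), 74.21196746826172) 0.1247
grip 799 ((439.1808166503906, 287.3206787109375), (33.7808837890625, 23.631881713867188), 74.37113952636719) 0.1721
plate 2042 ((438.80816650390625, 287.56793212890625), (83.44146728515625, 47.9505500793457), 74.05802154541016) 0.1243
t 31.45 pos [0.4403 0.2873 0.2762] rpy [-3.141e+00  1.000e-03  1.312e+00] F [-0.1 -1.3  0.5] open 0.702 gf 0.0
turn first, units [-0.01  0.01 -7.6 ]  then shift units [-28.93  -5.79   2.38]  shift in present axes [-27.05  11.78   2.4 ]
bail dark 18 [ -2. -26. 158.] [  4.  30. 175.] [  0.9   2.6 167.8]
rim 125 [-45. -51. 108.] [ 45.  49. 125.] [  2.3  -4.2 114.4]
pan 286 [-76. -75.  40.] [75. 77. 56.] [ 7.4 12.7 48.1]
floor/rim 114 [-64. -64.  42.] [64. 64. 52.] [14.5 12.7 47.1]
```

View pics/fin.png

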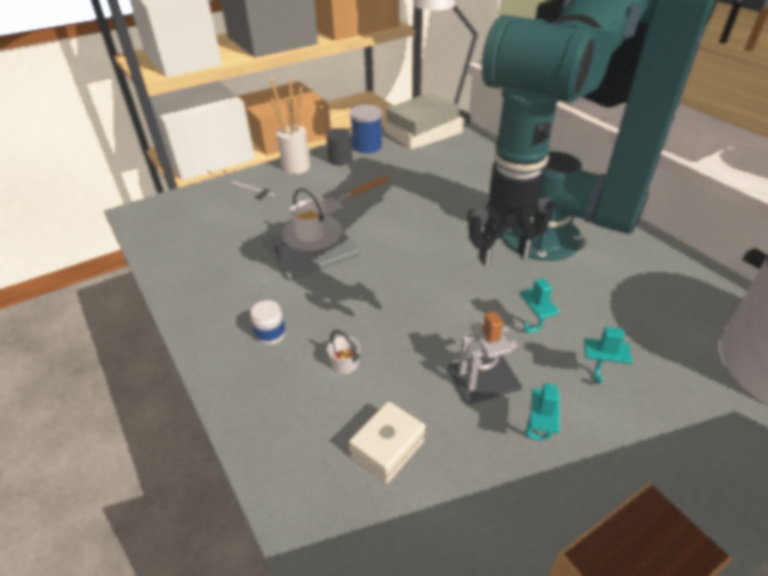

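The hook hangs on its stand as it was found (493,335), the large pail stands centred on the sunken pan (308,225), and the small pail, tin and mould haven't moved.

```bash
python3 -c "
from rig import bot
print(bot.job_done())"
```

```text
the job is handed in; nothing more can be done
None
```

The job was handed in at about 31.5 s: the large pail stands upright near the middle of the pan, with the pan about 20 mm down at the long mark by camera depth; the hook is back on its stand, and nothing else was moved.

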